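Swing the saucepan handle in under the riser

ROBOT

A 7-joint arm with a two-finger parallel gripper is mounted at the origin on the work surface. World frame = base frame: x ahead of the robot, y to its left, z up, the work surface at z = 0. Lengths are in m, angles in rad, forces in N, time in s.
With the tool pointing down it reaches from about 0.425 to 0.925 m from the base axis. Payload 6.8 kg.
Tool frame: the origin (TCP) lies on the mounting face of the last link; the fingertips stand 173 mm ahead of it and the grasp point (between the pads) lies 155 mm ahead of it; y points along the fingers, x is the direction in which the jaws open and shut, and the axes are right-handed (so a half turn about y gives the same grasp; the last joint's range is limited). The gripper opens to 85 mm and grips with 20 to 120 N. Pads are 22 mm wide; open, the fingers measure 114 mm over their backs; the gripper's body (76 mm by 85 mm) begins 54 mm behind the grasp point. The pads swing forward as they close: fully open they stand 13 mm farther back than shut.
Start: joints at [1.054, 0.477, 0.022, 1.555, -0.011, 1.109, -0.083], TCP at [0.268, -0.619, 0.405] pointing down, gripper open.
Joint ranges: [-2.96, 2.96], [-0.34, 2.1], [-1.41, 1.46], [0.24, 2.44], [-1.37, 4.51], [0.17, 1.92], [-2.96, 2.96]. Speed limits (rad/s): [2.39, 2.39, 3.14, 3.14, 3.14, 3.14, 3.14].

INTERFACE

Orientations are given as a rotation vector (axis times angle).
In Python, from bench import r gives the robot as it stands.
- The arm moves only by the tool step_arm, never from a script. Its arguments are lists of equal length, an entry for each row: "xyz": the shift along the tool's x, y, z scaled (see below), a list of three; "rotation": the turn, a rotation vector about the tool's x, y, z scaled (see below), a list of three. A call has 1 to 20 rows; each row is the pose to reach, as a shift and turn from the pose measured when the call began, along the tool's axes at that moment; what a row does not reach only later rows make up. The controller multiplies each number of a shift by 30 cm and each number of a turn by 90 degrees. A row lasts 1/8 s, in which the tool goes at most 62.5 mm and 10.7 degrees, less where a joint would pass 70% of its speed; a pose out of reach is approached as far as the arm can. A call with a number of a shift or a turn outside -1 to 1 is refused whole. A call with a gripper value outside its range is refused whole. "grip" is the closure, from 0 (fully open) to 1 (shut), set as the call begins (left out, the last holds). The fingers move at their own pace and stop on an object; "force" is the grip in N (left out, the last holds). Time passes only in rows, so rows that repeat a pose let the fingers close. It gives the time, the measured TCP pose, the force and the opening at its end, in the units of the state.
- r.get_obs(): the state, without advancing time (a new reading comes with each control period).
- r.grab_frame(name): name is "side" or "top"; returns a dict with "pixels" (384x512x3 uint8, red, green, blue), "fx", "fy", "cx", "cy" (pixels), "position" and "attitude" of the camera in the world. Camera axes: x right, y down, z forward; pixel columns grow to the right and rows downward; lengths in m; the calibration is good to about 2 mm. A picture is of the moment at which its call begins. There is no depth.
- r.hand_in(): hands the job in, once; it reports no verdict.
The state is a dict: "clock": time; "joints": joint angles; "qvel": joint speeds; "tau": joint torques, N m; "tcp_pos": TCP position; "orientation": TCP orientation; "contact_force": force on the tool from outside, world axes, zero at the start; "moment": the same for the moment, N m; "grip_width": finger opening in m.
Only numpy, scipy, OpenCV 4.12 (cv2) and the standard library are available. Lean on these libraries where they do the work, as an engineer would, in place of code of your own. Each camera call takes 0.05 s, during which the arm holds its last target.

TASK

The red saucepan on the desk's hot plate has its long wooden handle sticking out where it will be caught. Swing that handle round until it points out to the side over the low blue bowl (not towards the tall canister), and let go; then take the pan by its short white grip opposite and turn it the rest of the way, until the long handle points straight in under the white wire riser. Keep the pan standing in its ring, and leave everything else where it is.

Things in the scene. Friction and masses are not known exactly. Their poses are not given: they have to be found in the camera images.
- pan: Loose open red saucepan, 150 mm across the rim, 75 mm high, about 0.6 kg, standing in the hot plate's ring, where it turns freely by sliding (about 1 to 2 N at the handle). Origin: centre of its underside, z up. Its long handle lies along its own -x (so at yaw 0 it points at the robot), its short grip along its own +x; both are centred 60 mm above its underside. Its rim is 15 mm higher than their centre line.
- handle_tip (a point): Outer end of the long wooden handle, 220 mm from the pan's axis. The handle is a bar 20 mm wide and 14 mm high; the wood runs from 90 to 220 mm from the axis.
- handle_hold (a point): Point in the middle of the long handle's section, 150 mm from the pan's axis: a good place to take it from above, fingers closing across the 20 mm width.
- pan_grip: Short white grip of the pan, opposite the long handle: a fixed part of the pan, a bar 20 mm wide and 14 mm high that sticks out 46 mm from the pan's side. Origin: its root, 75 mm from the pan's axis; its x points outward.
- grip_hold (a point): Point in the middle of the short grip's section, 102 mm from the pan's axis (27 mm beyond the root): take it here from above, fingers closing across the 20 mm width.
- hotplate: Black hot plate, fixed to the desk, 250 x 240 mm, its cooking surface 40 mm above the desk. On it a steel ring, 6 mm high and 152 mm inside diameter, keeps the pan's base (140 mm) within about 6 mm of the centre. Origin: on the desk below the ring's centre; x points inward, away from the robot towards the riser, which stands square to it.
- riser: White wire riser, fixed: a shelf of 8 mm wires, 500 mm wide and 200 mm deep, its underside 135 mm and its wires' top 143 mm above the desk, with a note pad and a paper tray on its two halves (up to 173 mm). Legs at its four corners. Origin: on the desk below the middle of its near edge, 100 mm inward of the hot plate's centre; x points inward. The handles pass under it (their top is at 107 mm above the desk) but a hand does not.
- canister: Loose tall beige canister with a wooden lid, 82 mm across, 121 mm high, beside the hot plate on one side or the other, about 215 mm from its centre: the long handle cannot pass it, the short grip can. Origin: centre of its underside.
- bowl: Loose low blue bowl, 84 mm across, 42 mm high, on the other side of the hot plate, about 215 mm from its centre: the long handle passes over it. Origin: centre of its underside.
- mug: Bystander: glass mug, 80 mm across and 95 mm high, on the left of the desk.
- lotion: Bystander: pale lotion bottle, 54 mm across and 150 mm high, on the left of the desk.
- basket: Bystander: white basket, 240 x 160 x 70 mm, on the right of the desk.
- jar: Bystander: amber jar, 50 mm across and 60 mm high, inside the basket.
- spatula: Bystander: spatula, 260 mm long, lying on the right of the desk near the robot.

How it is judged:
On the way, in this order (a step that is already met when the one before it is completed fails the run):
1. the long handle has been swung to the side (tip 110 mm short of the hot plate's centre line to 165 mm beyond it, measured inward) and let go (x of handle_tip in the frame of hotplate between -0.11 and 0.165 m and contact force between the fingers and pan below 0.05 N), for 0.2 s.
2. the pan is taken by its short grip with the fingers (contact force between the fingers and pan_grip above 1 N), for 0.2 s.
At the end, for the whole second after the job is handed in: The pan stands upright and still in its ring (within 12 mm of the hot plate's centre), let go, its long handle pointing inward under the riser, within about 27 degrees of straight in (tip at least 195 mm inward of the hot plate's centre) (x of handle_tip in the frame of hotplate above 0.195 m and height (world z) of handle_tip below 0.12 m and angle between pan's own z axis and vertical below 0.08 rad and horizontal distance between pan and hotplate below 0.012 m and linear speed of pan below 0.01 m/s and angular speed of pan below 0.05 rad/s); the robot touches nothing.
It fails at once if the pan is lifted, tipped more than 0.2 rad or dragged out of its ring (angle between pan's own z axis and vertical above 0.2 rad or height (world z) of pan above 0.06 m or horizontal distance between pan and hotplate above 0.02 m).
It fails at once if another thing on the desk is shifted by more than 20 mm (distance of any of canister, bowl, mug, lotion, basket, jar, spatula from where it was at the start of the episode above 0.02 m).
It also fails if it takes over 69 s, if anything falls off the work surface, if the arm or the gripper's body presses on something with over 40 N, if the wrist force passes 120 N, or if a joint passes its speed limit or range.

## Working session

There is one attempt and no reset: what is moved stays moved. The work goes in short steps, Python scripts to look and compute and a tool call to move; the robot and the scene stay as the last step left them, time stands still between calls to the robot, and variables do not carry over. Pictures are saved under pics/ and viewed, and the job is handed in when it is done.

Besides the shell and the picture viewer there is one more tool, called after "Call:" as name(argument=value, ...), one argument or row to a line, values as JSON. step_arm: Moves the arm, as the interface text tells. Its arguments: {"type":"object","properties":{"xyz":{"type":"array"},"rotation":{"type":"array"},"grip":{"type":"number"},"force":{"type":"number"}},"required":["xyz","rotation"]}

```bash
mkdir -p pics; ls; cat > h.py <<'E'
import numpy as np,cv2
from scipy.spatial.transform import Rotation as R
from bench import r
def grab(name,fn):
    f=r.grab_frame(name); cv2.imwrite('pics/'+fn,cv2.cvtColor(np.asarray(f['pixels']),cv2.COLOR_RGB2BGR)); return f
def att(a):
    a=np.asarray(a,float)
    return a if a.shape==(3,3) else (R.from_rotvec(a).as_matrix() if a.size==3 else R.from_quat(a).as_matrix())
def ray(f,u,v):
    d=att(f['attitude'])@np.array([(u-f['cx'])/f['fx'],(v-f['cy'])/f['fy'],1]); return np.asarray(f['position'],float),d
def onz(f,u,v,z):
    p,d=ray(f,u,v); return p+d*(z-p[2])/d[2]
def proj(f,P):
    c=att(f['attitude']).T@(np.asarray(P,float)-f['position']); return c[0]/c[2]*f['fx']+f['cx'],c[1]/c[2]*f['fy']+f['cy']
E
python3 - <<'E'
from h import *
for n in('top','side'):
    f=grab(n,n+'0.png'); print({k:v for k,v in f.items() if k!='pixels'})
print(r.get_obs())
E
```

```text
pics
{'fx': 473.6763271814674, 'fy': 473.6763271814674, 'cx': 255.992325081754, 'cy': 190.37011853359888, 'position': array([ 0.26583245, -0.00274469,  1.44819587]), 'attitude': array([-2.12266778,  2.1453541 , -0.19369202])}
{'fx': 413.08503880761526, 'fy': 413.08503880761526, 'cx': 252.40382220958438, 'cy': 187.63170391207197, 'position': array([0.09181477, 0.88539299, 1.05420101]), 'attitude': array([-0.60107317,  2.70542276, -1.12450546])}
{'clock': 0.1, 'joints': array([ 1.05387023,  0.47771712,  0.02234399,  1.55634264, -0.01152542,
        1.10933122, -0.0830734 ]), 'qvel': array([ 0.00107751, -0.00130155, -0.00028674, -0.00399054, -0.00036832,
        0.00127406, -0.00083344]), 'tau': array([ 4.77518290e-03, -5.97758460e+01,  1.61363672e+00, -2.81951934e+01,
        1.28347718e-02,  5.06730750e-03, -2.28495657e-05]), 'tcp_pos': array([ 0.26824572, -0.61913632,  0.40382714]), 'orientation': array([-1.37447526,  0.90405647, -0.90167347]), 'contact_force': array([-0.02227246, -0.25843846, -0.07895212]), 'moment': array([ 0.0384137 , -0.03546904, -0.00335234]), 'grip_width': 0.08550602065560099}
```

View pics/top0.png

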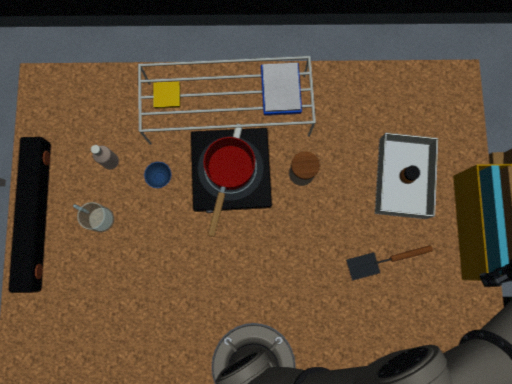

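View pics/side0.png

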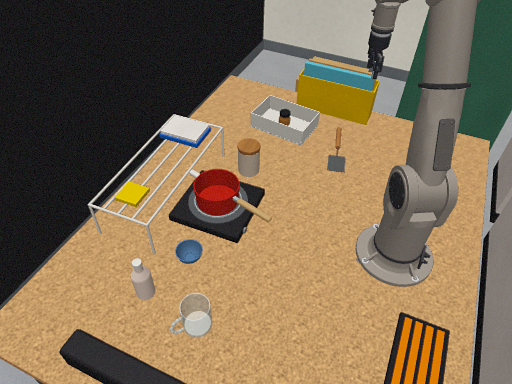

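```bash
python3 - <<'E'
from h import *
o=r.get_obs();print(R.from_rotvec(o['orientation']).as_matrix().round(3))
E
```

```text
[[ 0.398 -0.001  0.918]
 [-0.918  0.001  0.398]
 [-0.002 -1.    -0.   ]]
```

```bash
python3 - <<'E'
from h import *
import time
bgr=cv2.imread('pics/top0.png');f=r.grab_frame('top')
hsv=cv2.cvtColor(bgr,cv2.COLOR_BGR2HSV)
def blobs(m,roi):
    mm=np.zeros_like(m);x0,y0,x1,y1=roi;mm[y0:y1,x0:x1]=m[y0:y1,x0:x1];return mm
# hotplate
m=blobs((hsv[...,2]<50).astype(np.uint8)*255,(180,120,285,220))
c=max(cv2.findContours(m,0,2)[0],key=cv2.contourArea)
rect=cv2.minAreaRect(cv2.convexHull(c));print('plate',rect)
for p in cv2.boxPoints(rect): print(p,onz(f,*p,.04))
print('centre',onz(f,*rect[0],.04))
# red
m=blobs((((hsv[...,0]<6)|(hsv[...,0]>172))&(hsv[...,1]>150)).astype(np.uint8)*255,(180,120,285,220))
c=max(cv2.findContours(m,0,2)[0],key=cv2.contourArea);e=cv2.fitEllipse(cv2.convexHull(c));print('red',e,onz(f,*e[0],.115))
# wood handle
m=blobs(((hsv[...,0]>8)&(hsv[...,0]<25)&(hsv[...,1]>90)&(hsv[...,2]>100)).astype(np.uint8)*255,(195,185,235,212))
ys,xs=np.nonzero(m);print(len(xs))
big=cv2.resize(bgr[110:250,130:330],None,fx=4,fy=4,interpolation=cv2.INTER_CUBIC);cv2.imwrite('pics/topz.png',big)
bs=cv2.imread('pics/side0.png');cv2.imwrite('pics/sidez.png',cv2.resize(bs[120:280,140:300],None,fx=3.75,fy=3.75,interpolation=cv2.INTER_CUBIC))
for n,roi,lo,hi in(('bowl',(135,150,180,200),100,125),):
    m=blobs(((hsv[...,0]>lo)&(hsv[...,0]<hi)&(hsv[...,1]>120)).astype(np.uint8)*255,roi)
    c=max(cv2.findContours(m,0,2)[0],key=cv2.contourArea);e=cv2.fitEllipse(c);print(n,e,onz(f,*e[0],.042))
E
```

```text
plate ((244.5262451171875, 168.4986114501953), (79.46895599365234, 49.24762725830078), 86.98721313476562)
[217.84807 130.11325] [0.70266436 0.10089911 0.04      ]
[267.02762 127.52485] [ 0.70957766 -0.05099522  0.04      ]
[271.2044  206.88397] [ 0.46196288 -0.05976198  0.04      ]
[222.02487 209.47238] [0.45565509 0.08772505 0.04      ]
centre [0.58063439 0.0194477  0.04      ]
red ((229.053466796875, 162.25755310058594), (51.07490539550781, 52.847469329833984), 157.13543701171875) [0.58274245 0.06279127 0.115     ]
126
bowl ((157.3240509033203, 174.20355224609375), (24.171327590942383, 24.98441505432129), 60.562347412109375) [0.56507819 0.28354188 0.042     ]
```

View pics/topz.png

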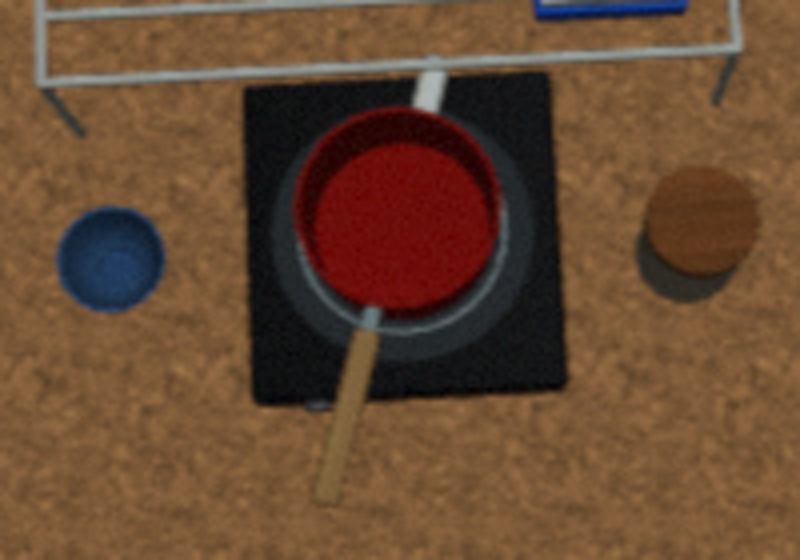

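View pics/sidez.png

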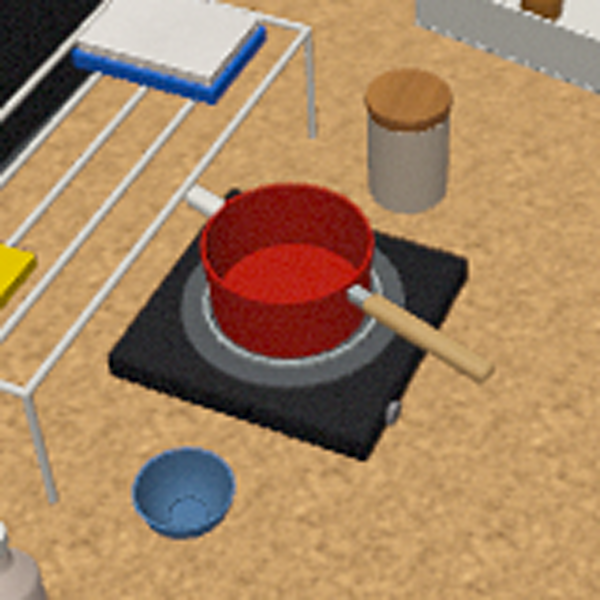

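```bash
python3 - <<'E'
from h import *
f=r.grab_frame('top')
Z=lambda u,v,z:onz(f,130+(u+.5)/4-.5,110+(v+.5)/4-.5,z)
P=[Z(*p,.04) for p in((245,88),(549,72),(567,385),(256,403))]
for p in P:print(p.round(4))
C=np.mean(P,0);print('C',C.round(4))
inw=(P[0]+P[1]-P[2]-P[3])/2;print(inw,np.degrees(np.arctan2(inw[1],inw[0])));lat=(P[0]-P[1]+P[3]-P[2])/2;print(lat,np.degrees(np.arctan2(lat[1],lat[0]))-90)
t=Z(327,502,.107);m=Z(372,318,.107);g=Z(434,71,.107)
print('tip',t,'root',m,'grip',g)
E1=Z(42,81,.143);E2=Z(740,47,.143);d=E1-E2;print('riser',E1,E2,(E1+E2)/2,np.degrees(np.arctan2(d[1],d[0]))-90,np.linalg.norm(d))
rim=Z(398,213,.115);print('rim',rim)
d=rim-t;print('len',np.linalg.norm(d[:2]),np.degrees(np.arctan2(d[1],d[0])))
d=g-t;print('len',np.linalg.norm(d[:2]),np.degrees(np.arctan2(d[1],d[0])))
print('can',Z(702,220,.121))
E
```

```text
[0.6986 0.184  0.04  ]
[ 0.7093 -0.0505  0.04  ]
[ 0.465  -0.0603  0.04  ]
[0.4538 0.1727 0.04  ]
C [0.5817 0.0615 0.04  ]
[0.2445132  0.01054863 0.        ] 2.4702866083027035
[-0.01093886  0.23376353  0.        ] 2.6791771479760627
tip [0.37384138 0.11341699 0.107     ] root [0.50557891 0.08176621 0.107     ] grip [0.68970097 0.03635599 0.107     ]
riser [0.67345773 0.31524748 0.143     ] [ 0.69423608 -0.1845287   0.143     ] [0.68384691 0.06535939 0.143     ] 2.3807189019099013 0.5002079228713221
rim [0.58091227 0.06258743 0.115     ]
len 0.21321819913316975 -13.791669862427858
len 0.3251240997822324 -13.710741824984133
can [ 0.57222545 -0.15604404  0.121     ]
```

```bash
cat >> h.py <<'E'
def cmd(P,psi,o=None):
    """grasp point P, heading psi deg of tool x, tool y down"""
    o=o or r.get_obs(); M=R.from_rotvec(o['orientation'])
    c,s=np.cos(np.radians(psi)),np.sin(np.radians(psi))
    T=np.array([[c,0,-s*-1],[s,0,-c],[0,-1,0]])  # x=(c,s,0), y=(0,0,-1), z=x×y
    T[:,2]=np.cross(T[:,0],T[:,1])
    tcp=np.asarray(P,float)-.155*T[:,1]
    sh=M.inv().apply(tcp-o['tcp_pos'])/.3
    rv=(M.inv()*R.from_matrix(T)).as_rotvec()/(np.pi/2)
    return sh.round(4),rv.round(4)
def now():
    o=r.get_obs();M=R.from_rotvec(o['orientation']).as_matrix()
    print('t',round(o['clock'],2),'gp',(o['tcp_pos']+.155*M[:,1]).round(4),'psi',np.degrees(np.arctan2(M[1,0],M[0,0])).round(1),'F',np.round(o['contact_force'],1),'w',round(o['grip_width'],4),'q',o['joints'].round(2));return o
E
python3 - <<'E'
from h import *
now();print(cmd((.47,-.37,.25),-33)); print(cmd((.5,-.30,.25),-33))
E
```

```text
t 0.2 gp [ 0.2682 -0.6191  0.2491] psi -66.6 F [ 0.5 -0.1  0.3] w 0.0852 q [ 1.05  0.48  0.02  1.56 -0.01  1.11 -0.08]
(array([-0.495 , -0.0025,  0.9473]), array([-1.000e-04, -3.731e-01, -7.000e-04]))
(array([-0.6693, -0.0023,  1.1318]), array([-1.000e-04, -3.731e-01, -7.000e-04]))
```

Call:
step_arm(
  xyz=[
    [-0.5,0,0.95],
    [-0.5,0,0.95],
    [-0.5,0,0.95],
    [-0.5,0,0.95],
    [-0.5,0,0.95],
    [-0.5,0,0.95],
    [-0.5,0,0.95],
    [-0.5,0,0.95],
  ],
  rotation=[
    [0,-0.37,0],
    [0,-0.37,0],
    [0,-0.37,0],
    [0,-0.37,0],
    [0,-0.37,0],
    [0,-0.37,0],
    [0,-0.37,0],
    [0,-0.37,0],
  ],
  grip=0,
)

```text
clock: 1.2
tcp_pos: [0.4688, -0.3701, 0.4041]
orientation: [-1.522, 0.459, -0.456]
contact_force: [1.0, 0.2, -0.8]
grip_width: 0.0853
```

```bash
python3 - <<'E'
from h import *
now();print(cmd((.5,-.12,.25),20))
E
```

```text
t 1.2 gp [ 0.4685 -0.3701  0.2491] psi -33.5 F [ 1.   0.2 -0.8] w 0.0853 q [ 0.72  0.36 -0.2   1.74  0.08  1.05 -0.09]
(array([-0.3728, -0.003 ,  0.753 ]), array([-1.000e-04, -5.939e-01, -1.000e-03]))
```

Call:
step_arm(
  xyz=[
    [-0.37,0,0.75],
    [-0.37,0,0.75],
    [-0.37,0,0.75],
    [-0.37,0,0.75],
    [-0.37,0,0.75],
    [-0.37,0,0.75],
    [-0.37,0,0.75],
    [-0.37,0,0.75],
  ],
  rotation=[
    [0,-0.6,0],
    [0,-0.6,0],
    [0,-0.6,0],
    [0,-0.6,0],
    [0,-0.6,0],
    [0,-0.6,0],
    [0,-0.6,0],
    [0,-0.6,0],
  ],
)

```text
clock: 2.2
tcp_pos: [0.5, -0.1226, 0.4039]
orientation: [-1.552, -0.276, 0.279]
contact_force: [0.4, -0.4, 0.2]
grip_width: 0.0856
```

```bash
python3 - <<'E'
from h import *
C=np.array([.582,.062]);a=np.radians(166.3)
H=C+.15*np.array([np.cos(a),np.sin(a)]);print(H)
now();print(cmd((*H,.17),76.3))
E
```

```text
[0.43626763 0.09752572]
t 2.2 gp [ 0.4997 -0.1226  0.2489] psi 20.3 F [ 0.4 -0.4  0.2] w 0.0856 q [ 0.54  0.25 -0.49  1.91  0.14  1.01  0.34]
(array([0.0554, 0.2636, 0.7617]), array([-0.0009, -0.6224, -0.0007]))
```

Call:
step_arm(
  xyz=[
    [0.055,0.0,0.76],
    [0.055,0.0,0.76],
    [0.055,0.0,0.76],
    [0.055,0.0,0.76],
    [0.055,0.0,0.76],
    [0.055,0.26,0.76],
    [0.055,0.26,0.76],
    [0.055,0.26,0.76],
    [0.055,0.26,0.76],
  ],
  rotation=[
    [0,-0.62,0],
    [0,-0.62,0],
    [0,-0.62,0],
    [0,-0.62,0],
    [0,-0.62,0],
    [0,-0.62,0],
    [0,-0.62,0],
    [0,-0.62,0],
    [0,-0.62,0],
  ],
)

```text
clock: 3.32
tcp_pos: [0.4371, 0.0972, 0.3276]
orientation: [-1.315, -1.028, 1.027]
contact_force: [0.7, 0.5, 0.4]
grip_width: 0.0856
```

```bash
python3 - <<'E'
from h import *
now();print(cmd((.4363,.0975,.10),76.3))
for n in('top','side'): grab(n,n+'1.png')
a=cv2.imread('pics/top1.png')[130:280,150:300];b=cv2.imread('pics/side1.png')[120:270,180:330]
cv2.imwrite('pics/c1.png',cv2.resize(np.hstack([a,b]),None,fx=2.6,fy=2.6,interpolation=cv2.INTER_CUBIC))
E
```

```text
t 3.33 gp [0.4372 0.0973 0.1726] psi 76.0 F [0.7 0.5 0.4] w 0.0856 q [ 0.3   0.29 -0.75  2.12  0.27  0.83  0.71]
(array([0.    , 0.2419, 0.003 ]), array([ 0.0002, -0.0031,  0.0004]))
```

View pics/c1.png

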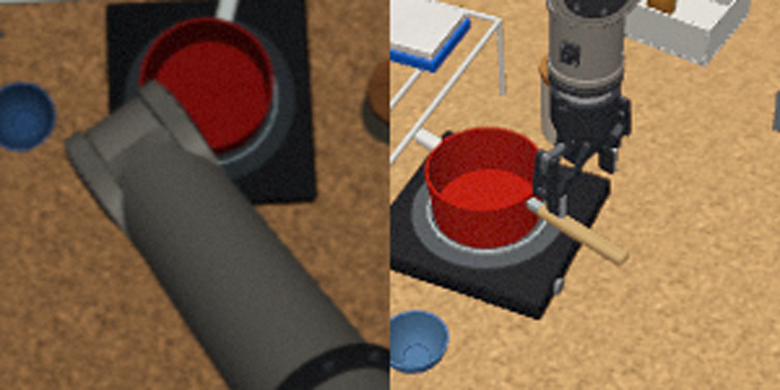

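Call:
step_arm(
  xyz=[
    [0,0.12,0],
    [0,0.24,0.003],
    [0,0.24,0.003],
    [0,0.24,0.003],
  ],
  rotation=[
    [0,0,0],
    [0,0,0],
    [0,0,0],
    [0,0,0],
  ],
)

```text
clock: 3.92
tcp_pos: [0.4369, 0.0978, 0.257]
orientation: [-1.316, -1.03, 1.026]
contact_force: [-0.1, -0.1, -0.4]
grip_width: 0.0855
```

```bash
python3 - <<'E'
from h import *
now()
f=grab('side','side2.png');print(proj(f,(.4363,.0975,.1)))
b=cv2.imread('pics/side2.png')[120:270,180:330]
cv2.imwrite('pics/c2.png',cv2.resize(b,None,fx=4,fy=4,interpolation=cv2.INTER_CUBIC))
E
```

```text
t 3.92 gp [0.4374 0.098  0.102 ] psi 76.0 F [-0.1 -0.1 -0.4] w 0.0855 q [ 0.22  0.41 -0.68  2.17  0.41  0.68  0.58]
(np.float64(253.26303045724703), np.float64(208.87598020162739))
```

View pics/c2.png

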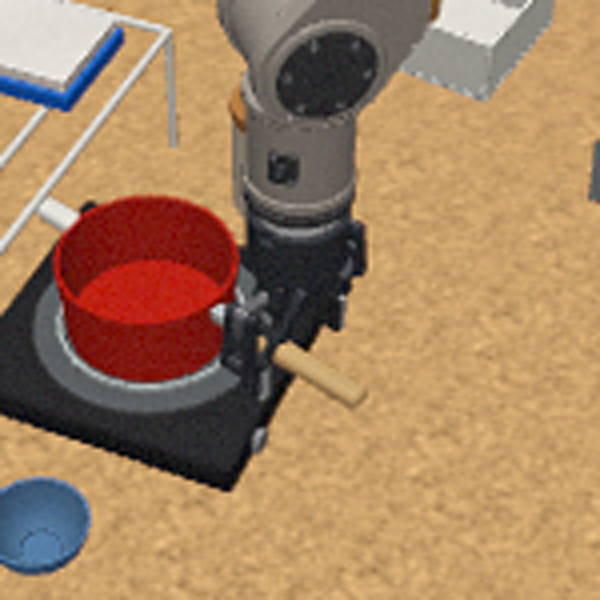

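Call:
step_arm(
  xyz=[
    [0,0,0],
    [0,0,0],
    [0,0,0],
    [0,0,0],
    [0,0,0],
    [0,0,0],
  ],
  rotation=[
    [0,0,0],
    [0,0,0],
    [0,0,0],
    [0,0,0],
    [0,0,0],
    [0,0,0],
  ],
  grip=1,
  force=20,
)

```text
clock: 4.72
tcp_pos: [0.4372, 0.0981, 0.2574]
orientation: [-1.316, -1.032, 1.025]
contact_force: [-1.3, 2.0, 4.0]
grip_width: 0.0193
```

```bash
cat >> h.py <<'E'
def arc(rad,a0,a1,n,off,C=(.582,.062),z=.1):
    xs=[];rs=[]
    o=r.get_obs()
    for k in range(1,n+1):
        a=a0+(a1-a0)*k/n; t=np.radians(a)
        s,v=cmd((C[0]+rad*np.cos(t),C[1]+rad*np.sin(t),z),a+off,o)
        xs.append([round(float(q),3) for q in s]);rs.append([round(float(q),3) for q in v])
    print(xs);print(rs)
E
python3 - <<'E'
from h import *
o=now();C=np.array([.582,.062]);M=R.from_rotvec(o['orientation']).as_matrix()
g=(o['tcp_pos']+.155*M[:,1])[:2]-C;print(np.hypot(*g),np.degrees(np.arctan2(g[1],g[0])))
arc(.149,166,128,20,-90,z=.102)
E
```

```text
t 4.72 gp [0.4378 0.0983 0.1024] psi 76.0 F [-1.3  2.   4. ] w 0.0193 q [ 0.22  0.41 -0.68  2.17  0.41  0.68  0.58]
0.14867523859307558 165.87587608684328
[[0.017, 0.001, -0.001], [0.033, 0.002, -0.002], [0.049, 0.002, -0.003], [0.066, 0.002, -0.005], [0.082, 0.002, -0.008], [0.098, 0.002, -0.011], [0.114, 0.002, -0.014], [0.13, 0.002, -0.018], [0.146, 0.002, -0.023], [0.162, 0.002, -0.028], [0.177, 0.002, -0.034], [0.193, 0.002, -0.04], [0.207, 0.002, -0.046], [0.222, 0.002, -0.054], [0.237, 0.002, -0.061], [0.251, 0.002, -0.069], [0.265, 0.002, -0.078], [0.279, 0.002, -0.087], [0.293, 0.002, -0.097], [0.306, 0.002, -0.106]]
[[0.002, 0.022, 0.001], [0.002, 0.043, 0.001], [0.002, 0.064, 0.002], [0.002, 0.085, 0.002], [0.002, 0.106, 0.002], [0.002, 0.127, 0.002], [0.002, 0.148, 0.002], [0.002, 0.169, 0.002], [0.002, 0.191, 0.002], [0.002, 0.212, 0.002], [0.002, 0.233, 0.002], [0.002, 0.254, 0.002], [0.002, 0.275, 0.002], [0.002, 0.296, 0.002], [0.002, 0.317, 0.002], [0.002, 0.338, 0.002], [0.002, 0.359, 0.002], [0.002, 0.381, 0.002], [0.002, 0.402, 0.002], [0.002, 0.423, 0.002]]
```

Call:
step_arm(
  xyz=[
    [0.017,0,-0.001],
    [0.033,0,-0.002],
    [0.049,0,-0.003],
    [0.066,0,-0.005],
    [0.082,0,-0.008],
    [0.098,0,-0.011],
    [0.114,0,-0.014],
    [0.13,0,-0.018],
    [0.146,0,-0.023],
    [0.162,0,-0.028],
  ],
  rotation=[
    [0,0.022,0],
    [0,0.043,0],
    [0,0.064,0],
    [0,0.085,0],
    [0,0.106,0],
    [0,0.127,0],
    [0,0.148,0],
    [0,0.169,0],
    [0,0.191,0],
    [0,0.212,0],
  ],
)

```text
clock: 5.98
tcp_pos: [0.4558, 0.142, 0.2569]
orientation: [-1.431, -0.772, 0.774]
contact_force: [-5.5, -2.9, 6.2]
grip_width: 0.0195
```

```bash
python3 - <<'E'
from h import *
o=now();C=np.array([.582,.062]);M=R.from_rotvec(o['orientation']).as_matrix()
g=(o['tcp_pos']+.155*M[:,1])[:2]-C;print(np.hypot(*g),np.degrees(np.arctan2(g[1],g[0])))
arc(.149,147,116,16,-90,z=.102)
f=grab('top','top3.png');grab('side','side3.png')
a=cv2.imread('pics/top3.png')[130:280,150:300];b=cv2.imread('pics/side3.png')[120:270,150:300]
cv2.imwrite('pics/c3.png',cv2.resize(np.hstack([a,b]),None,fx=2.6,fy=2.6,interpolation=cv2.INTER_CUBIC))
E
```

```text
t 5.97 gp [0.4558 0.1417 0.1019] psi 56.8 F [-5.5 -2.9  6.2] w 0.0195 q [ 0.06  0.43 -0.6   2.11  0.38  0.7   0.21]
0.14921891040983695 147.7173257474089
[[0.022, -0.0, -0.002], [0.039, -0.0, -0.002], [0.056, -0.0, -0.004], [0.072, -0.0, -0.006], [0.089, -0.001, -0.008], [0.105, -0.001, -0.011], [0.122, -0.001, -0.015], [0.138, -0.001, -0.019], [0.154, -0.001, -0.024], [0.17, -0.001, -0.029], [0.186, -0.001, -0.035], [0.202, -0.001, -0.041], [0.217, -0.001, -0.048], [0.232, -0.001, -0.055], [0.247, -0.001, -0.063], [0.261, -0.001, -0.071]]
[[0.001, 0.019, -0.001], [0.001, 0.041, -0.001], [0.001, 0.062, -0.001], [0.001, 0.084, -0.001], [0.001, 0.105, -0.001], [0.001, 0.127, -0.001], [0.001, 0.148, -0.001], [0.001, 0.17, -0.001], [0.001, 0.192, -0.001], [0.001, 0.213, -0.001], [0.001, 0.234, -0.001], [0.001, 0.256, -0.001], [0.001, 0.278, -0.001], [0.001, 0.299, -0.001], [0.001, 0.321, -0.001], [0.001, 0.342, -0.001]]
```

View pics/c3.png

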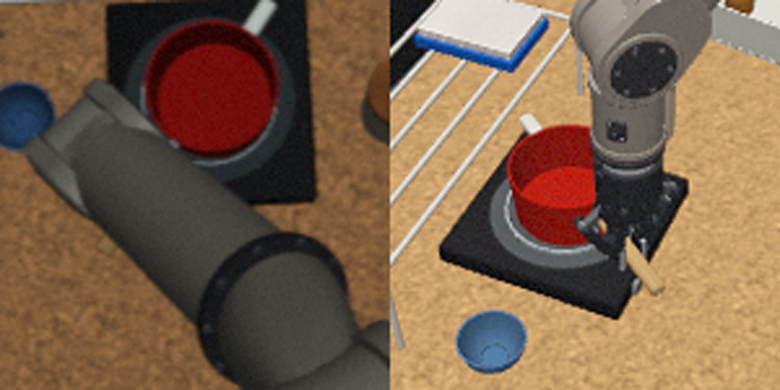

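Call:
step_arm(
  xyz=[
    [0.022,0,-0.002],
    [0.039,0,-0.002],
    [0.056,0,-0.004],
    [0.072,0,-0.006],
    [0.089,0,-0.008],
    [0.105,0,-0.011],
    [0.122,0,-0.015],
    [0.138,0,-0.019],
    [0.154,0,-0.024],
    [0.17,0,-0.029],
    [0.186,0,-0.035],
    [0.202,0,-0.041],
    [0.217,0,-0.048],
    [0.232,0,-0.055],
    [0.247,0,-0.063],
    [0.261,0,-0.071],
  ],
  rotation=[
    [0,0.019,0],
    [0,0.041,0],
    [0,0.062,0],
    [0,0.084,0],
    [0,0.105,0],
    [0,0.127,0],
    [0,0.148,0],
    [0,0.17,0],
    [0,0.192,0],
    [0,0.213,0],
    [0,0.234,0],
    [0,0.256,0],
    [0,0.278,0],
    [0,0.299,0],
    [0,0.321,0],
    [0,0.342,0],
  ],
)

```text
clock: 8.07
tcp_pos: [0.5156, 0.1963, 0.2566]
orientation: [-1.543, -0.353, 0.358]
contact_force: [-6.1, -0.4, 6.7]
grip_width: 0.0199
```

```bash
python3 - <<'E'
from h import *
o=now();C=np.array([.582,.062]);M=R.from_rotvec(o['orientation']).as_matrix()
g=(o['tcp_pos']+.155*M[:,1])[:2]-C;print(np.hypot(*g),np.degrees(np.arctan2(g[1],g[0])))
arc(.149,116,90,14,-90,z=.102)
E
```

```text
t 8.07 gp [0.5152 0.1959 0.1016] psi 26.0 F [-6.1 -0.4  6.7] w 0.0199 q [-0.12  0.51 -0.45  1.95  0.31  0.76 -0.3 ]
0.14958791737272795 116.51371581146819
[[0.019, -0.002, -0.003], [0.035, -0.002, -0.004], [0.051, -0.002, -0.005], [0.067, -0.002, -0.007], [0.083, -0.002, -0.009], [0.099, -0.002, -0.012], [0.114, -0.002, -0.015], [0.13, -0.002, -0.019], [0.145, -0.002, -0.024], [0.161, -0.002, -0.028], [0.176, -0.002, -0.034], [0.191, -0.002, -0.04], [0.206, -0.002, -0.046], [0.22, -0.002, -0.053]]
[[0.001, 0.02, -0.002], [0.001, 0.041, -0.002], [0.001, 0.062, -0.002], [0.001, 0.082, -0.002], [0.001, 0.103, -0.002], [0.001, 0.123, -0.002], [0.001, 0.144, -0.002], [0.001, 0.165, -0.002], [0.001, 0.185, -0.002], [0.001, 0.206, -0.002], [0.001, 0.227, -0.002], [0.001, 0.247, -0.002], [0.001, 0.268, -0.002], [0.001, 0.289, -0.002]]
```

Call:
step_arm(
  xyz=[
    [0.019,-0.002,-0.003],
    [0.035,-0.004,-0.004],
    [0.051,-0.004,-0.005],
    [0.067,-0.004,-0.007],
    [0.083,-0.004,-0.009],
    [0.099,-0.004,-0.012],
    [0.114,-0.004,-0.015],
    [0.13,-0.004,-0.019],
    [0.145,-0.004,-0.024],
    [0.161,-0.004,-0.028],
    [0.176,-0.004,-0.034],
    [0.191,-0.004,-0.04],
    [0.206,-0.004,-0.046],
    [0.22,-0.004,-0.053],
    [0.22,-0.004,-0.053],
  ],
  rotation=[
    [0,0.02,0],
    [0,0.041,0],
    [0,0.062,0],
    [0,0.082,0],
    [0,0.103,0],
    [0,0.123,0],
    [0,0.144,0],
    [0,0.165,0],
    [0,0.185,0],
    [0,0.206,0],
    [0,0.227,0],
    [0,0.247,0],
    [0,0.268,0],
    [0,0.289,0],
    [0,0.289,0],
  ],
)

```text
clock: 9.95
tcp_pos: [0.5822, 0.2109, 0.2576]
orientation: [-1.573, 0.003, 0.001]
contact_force: [1.6, 0.3, -1.0]
grip_width: 0.0196
```

```bash
python3 - <<'E'
from h import *
o=now()
grab('top','top4.png');grab('side','side4.png')
a=cv2.imread('pics/top4.png')[100:250,150:300];b=cv2.imread('pics/side4.png')[120:270,130:280]
cv2.imwrite('pics/c4.png',cv2.resize(np.hstack([a,b]),None,fx=2.6,fy=2.6,interpolation=cv2.INTER_CUBIC))
E
```

```text
t 9.95 gp [0.5818 0.2105 0.1026] psi -0.1 F [ 1.6  0.3 -1. ] w 0.0196 q [-0.21  0.58 -0.32  1.79  0.24  0.82 -0.65]
```

View pics/c4.png

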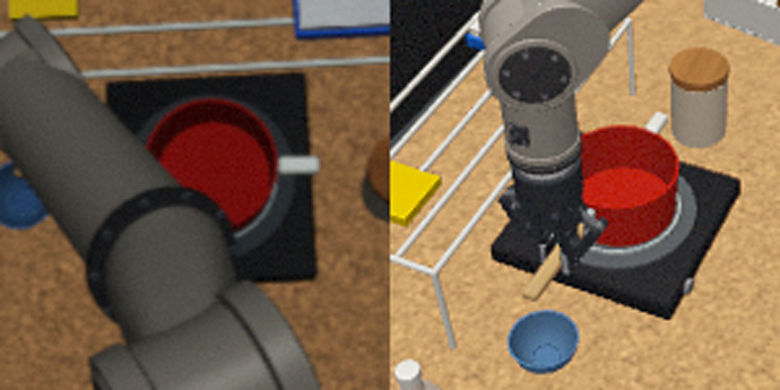

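Call:
step_arm(
  xyz=[
    [0,0,0],
    [0,0,0],
    [0,0,0],
    [0,0,0],
    [0,-0.1,0],
    [0,-0.2,0],
    [0,-0.35,0],
    [0,-0.5,0],
    [0,-0.5,0],
  ],
  rotation=[
    [0,0,0],
    [0,0,0],
    [0,0,0],
    [0,0,0],
    [0,0,0],
    [0,0,0],
    [0,0,0],
    [0,0,0],
    [0,0,0],
  ],
  grip=0,
)

```text
clock: 11.18
tcp_pos: [0.5832, 0.212, 0.4119]
orientation: [-1.571, -0.003, -0.004]
contact_force: [0.2, -0.4, 0.1]
grip_width: 0.0856
```

```bash
python3 - <<'E'
from h import *
now();print(cmd((.52,.0,.27),0)); f=grab('top','top5.png');grab('side','side5.png')
a=cv2.imread('pics/top5.png');cv2.imwrite('pics/c5.png',cv2.resize(a[100:250,130:330],None,fx=4,fy=4,interpolation=cv2.INTER_CUBIC))
hsv=cv2.cvtColor(a,cv2.COLOR_BGR2HSV)
m=(hsv[...,1]<40)&(hsv[...,2]>150);mm=np.zeros(m.shape,np.uint8);mm[150:180,255:285]=m[150:180,255:285]
ys,xs=np.nonzero(mm);print(len(xs),xs.min(),xs.max(),ys.min(),ys.max());c=onz(f,xs.mean(),ys.mean(),.107);print(c)
d=c[:2]-[.582,.062];print(np.hypot(*d),np.degrees(np.arctan2(d[1],d[0])))
E
```

```text
t 11.18 gp [0.5838 0.212  0.2569] psi -0.0 F [ 0.2 -0.4  0.1] w 0.0856 q [-0.18  0.41 -0.36  1.67  0.16  1.09 -0.59]
(array([-0.2098, -0.0447, -0.7068]), array([-0.0001, -0.0005,  0.0027]))
65 258 271 161 165
[ 0.58190232 -0.03912972  0.107     ]
0.10112976608137753 -90.05533991907427
```

View pics/c5.png

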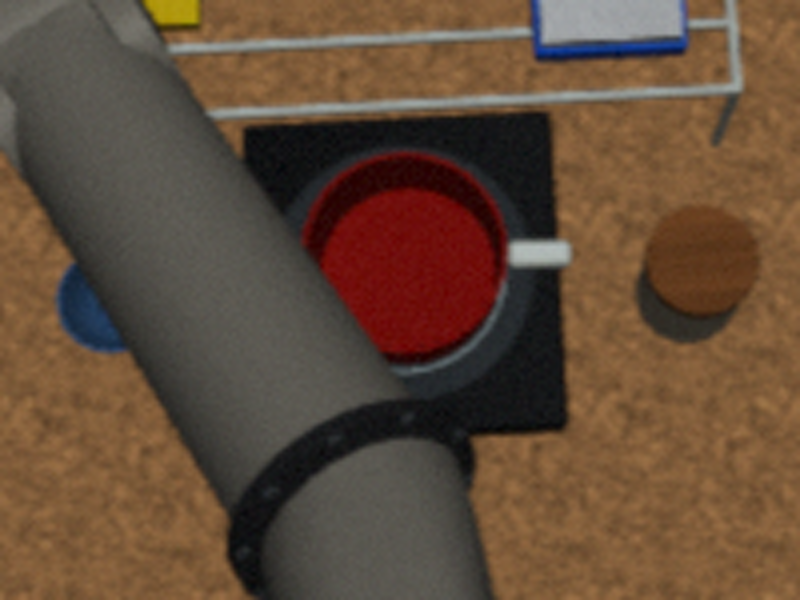

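```bash
python3 - <<'E'
from h import *
now();print(cmd((.582,-.041,.17),0))
E
```

```text
t 11.28 gp [0.5818 0.2108 0.2527] psi -0.0 F [-0.1 -0.8 -0.5] w 0.0853 q [-0.18  0.41 -0.36  1.67  0.16  1.09 -0.59]
(array([ 6.000e-04,  2.779e-01, -8.399e-01]), array([ 0.0018, -0.0005, -0.0015]))
```

Call:
step_arm(
  xyz=[
    [0,0,-0.2],
    [0,0,-0.4],
    [0,0,-0.6],
    [0,0,-0.84],
    [0,0,-0.84],
    [0,0,-0.84],
    [0,0.28,-0.84],
    [0,0.28,-0.84],
    [0,0.28,-0.84],
  ],
  rotation=[
    [0,0,0],
    [0,0,0],
    [0,0,0],
    [0,0,0],
    [0,0,0],
    [0,0,0],
    [0,0,0],
    [0,0,0],
    [0,0,0],
  ],
)

```text
clock: 12.4
tcp_pos: [0.581, -0.0387, 0.3221]
orientation: [-1.572, 0.003, 0.008]
contact_force: [-0.6, 0.1, -0.0]
grip_width: 0.0852
```

```bash
python3 - <<'E'
from h import *
now();print(cmd((.582,-.041,.102),0)); f=grab('side','side6.png');grab('top','top6.png')
a=cv2.imread('pics/top6.png')[100:250,170:320];b=cv2.imread('pics/side6.png')[110:260,150:300]
cv2.imwrite('pics/c6.png',cv2.resize(np.hstack([a,b]),None,fx=2.6,fy=2.6,interpolation=cv2.INTER_CUBIC))
E
```

```text
t 12.4 gp [ 0.5799 -0.0389  0.1671] psi 0.2 F [-0.6  0.1 -0. ] w 0.0852 q [ 0.17  0.43 -0.27  1.84  0.15  0.89 -0.17]
(array([ 0.0049,  0.217 , -0.0075]), array([ 0.001 ,  0.0018, -0.0046]))
```

View pics/c6.png

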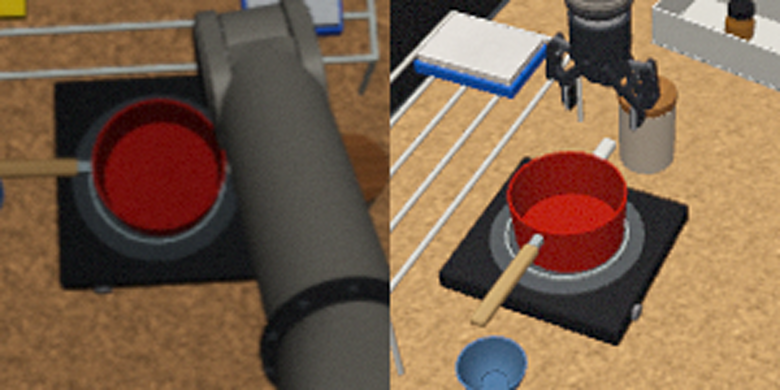

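Call:
step_arm(
  xyz=[
    [0.005,0.1,-0.007],
    [0.005,0.217,-0.007],
    [0.005,0.217,-0.007],
    [0.005,0.217,-0.007],
  ],
  rotation=[
    [0,0,0],
    [0,0,-0.004],
    [0,0,-0.004],
    [0,0,-0.004],
  ],
)

```text
clock: 13.0
tcp_pos: [0.5846, -0.0411, 0.2618]
orientation: [-1.573, -0.007, -0.004]
contact_force: [0.9, -0.1, 1.4]
grip_width: 0.0854
```

```bash
python3 - <<'E'
from h import *
now();f=grab('side','side7.png')
b=cv2.imread('pics/side7.png')[110:260,150:300]
cv2.imwrite('pics/c7.png',cv2.resize(b,None,fx=4,fy=4,interpolation=cv2.INTER_CUBIC))
E
```

```text
t 13.0 gp [ 0.5857 -0.0414  0.1068] psi 0.1 F [ 0.9 -0.1  1.4] w 0.0854 q [ 0.16  0.52 -0.26  1.88  0.18  0.76 -0.19]
```

View pics/c7.png

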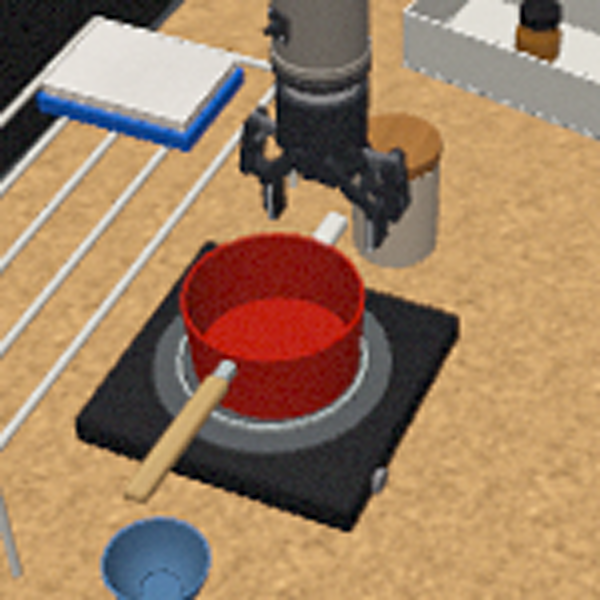

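```bash
python3 - <<'E'
from h import *
now();print(cmd((.582,-.041,.1),0));f=r.grab_frame('side');u=np.array(proj(f,(.582,-.04,.1)));print((u-[150,110])*4)
E
```

```text
t 13.05 gp [ 0.5859 -0.0415  0.107 ] psi 0.1 F [-0.1  0.4 -0.1] w 0.0852 q [ 0.16  0.51 -0.26  1.88  0.18  0.76 -0.19]
(array([-0.009 ,  0.0234,  0.0008]), array([0.0012, 0.0012, 0.005 ]))
[325.20267611 233.04363857]
```

Call:
step_arm(
  xyz=[
    [-0.009,0.023,0],
    [-0.009,0.023,0],
    [-0.009,0.023,0],
  ],
  rotation=[
    [0,0,0.005],
    [0,0,0.005],
    [0,0,0.005],
  ],
)

```text
clock: 13.48
tcp_pos: [0.5819, -0.0414, 0.2552]
orientation: [-1.573, -0.002, 0.001]
contact_force: [0.6, -0.8, -0.0]
grip_width: 0.0855
```

Call:
step_arm(
  xyz=[
    [0,0,0],
    [0,0,0],
    [0,0,0],
    [0,0,0],
    [0,0,0],
    [0,0,0],
    [0,0,0],
  ],
  rotation=[
    [0,0,0],
    [0,0,0],
    [0,0,0],
    [0,0,0],
    [0,0,0],
    [0,0,0],
    [0,0,0],
  ],
  grip=1,
  force=20,
)

```text
clock: 14.35
tcp_pos: [0.582, -0.0414, 0.2552]
orientation: [-1.573, -0.002, 0.001]
contact_force: [0.5, -0.1, 0.0]
grip_width: 0.0196
```

```bash
python3 - <<'E'
from h import *
o=now();C=np.array([.582,.062]);M=R.from_rotvec(o['orientation']).as_matrix()
g=(o['tcp_pos']+.155*M[:,1]);d=g[:2]-C;a=np.degrees(np.arctan2(d[1],d[0]));print(np.hypot(*d),a)
arc(np.hypot(*d),a,-120,12,90,z=g[2]+.001)
E
```

```text
t 14.35 gp [ 0.5821 -0.0417  0.1002] psi 0.1 F [ 0.5 -0.1  0. ] w 0.0196 q [ 0.16  0.52 -0.25  1.89  0.19  0.76 -0.2 ]
0.103719182856302 -89.95754834010289
[[-0.015, -0.003, -0.001], [-0.03, -0.003, 0.0], [-0.045, -0.003, 0.002], [-0.06, -0.003, 0.004], [-0.075, -0.003, 0.007], [-0.089, -0.003, 0.011], [-0.104, -0.003, 0.015], [-0.118, -0.003, 0.02], [-0.132, -0.003, 0.025], [-0.146, -0.004, 0.032], [-0.16, -0.004, 0.038], [-0.173, -0.004, 0.046]]
[[0.001, 0.028, 0.0], [0.001, 0.056, 0.0], [0.001, 0.084, 0.0], [0.001, 0.112, 0.0], [0.001, 0.14, 0.0], [0.001, 0.168, 0.0], [0.001, 0.195, 0.001], [0.001, 0.223, 0.001], [0.001, 0.251, 0.001], [0.001, 0.279, 0.001], [0.001, 0.307, 0.001], [0.001, 0.334, 0.001]]
```

Call:
step_arm(
  xyz=[
    [-0.015,-0.002,0],
    [-0.03,-0.003,0],
    [-0.045,-0.003,0.002],
    [-0.06,-0.003,0.004],
    [-0.075,-0.003,0.007],
    [-0.089,-0.003,0.011],
    [-0.104,-0.003,0.015],
    [-0.118,-0.003,0.02],
    [-0.132,-0.003,0.025],
    [-0.146,-0.003,0.032],
    [-0.16,-0.003,0.038],
    [-0.173,-0.003,0.046],
  ],
  rotation=[
    [0,0.028,0],
    [0,0.056,0],
    [0,0.084,0],
    [0,0.112,0],
    [0,0.14,0],
    [0,0.168,0],
    [0,0.195,0],
    [0,0.223,0],
    [0,0.251,0],
    [0,0.279,0],
    [0,0.307,0],
    [0,0.334,0],
  ],
)

```text
clock: 15.85
tcp_pos: [0.5294, -0.0272, 0.2555]
orientation: [-1.534, 0.411, -0.41]
contact_force: [-1.7, 1.3, -2.4]
grip_width: 0.0197
```

```bash
python3 - <<'E'
from h import *
o=now();C=np.array([.582,.062]);M=R.from_rotvec(o['orientation']).as_matrix()
g=(o['tcp_pos']+.155*M[:,1]);d=g[:2]-C;a=np.degrees(np.arctan2(d[1],d[0]));print(np.hypot(*d),a)
arc(.1037,-120,-152,13,90,z=.101)
f=grab('side','side8.png')
b=cv2.imread('pics/side8.png')[110:260,150:300]
cv2.imwrite('pics/c8.png',cv2.resize(b,None,fx=4,fy=4,interpolation=cv2.INTER_CUBIC))
E
```

```text
t 15.85 gp [ 0.5292 -0.0275  0.1005] psi -30.0 F [-1.7  1.3 -2.4] w 0.0197 q [ 0.04  0.44 -0.14  2.02  0.09  0.69 -0.68]
0.10393991260267788 -120.5307050952057
[[-0.012, -0.002, -0.0], [-0.026, -0.002, 0.001], [-0.041, -0.002, 0.003], [-0.056, -0.002, 0.005], [-0.071, -0.002, 0.008], [-0.085, -0.002, 0.011], [-0.099, -0.002, 0.015], [-0.113, -0.002, 0.02], [-0.127, -0.002, 0.025], [-0.141, -0.002, 0.031], [-0.154, -0.002, 0.038], [-0.167, -0.002, 0.045], [-0.18, -0.002, 0.052]]
[[0.001, 0.028, -0.0], [0.001, 0.055, -0.0], [0.001, 0.082, -0.0], [0.001, 0.11, 0.0], [0.001, 0.137, 0.0], [0.001, 0.164, 0.0], [0.001, 0.192, 0.0], [0.001, 0.219, 0.0], [0.001, 0.246, 0.0], [0.001, 0.274, 0.0], [0.001, 0.301, 0.0], [0.001, 0.328, 0.0], [0.001, 0.356, 0.0]]
```

View pics/c8.png

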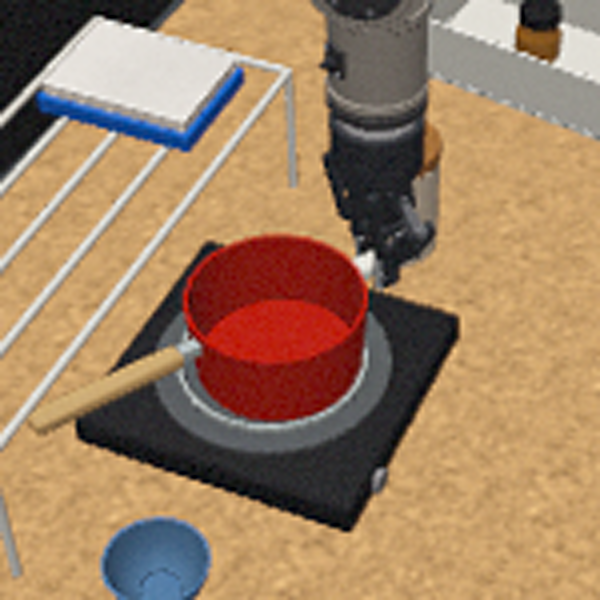

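Call:
step_arm(
  xyz=[
    [-0.012,0,0],
    [-0.026,0,0.001],
    [-0.041,0,0.003],
    [-0.056,0,0.005],
    [-0.071,0,0.008],
    [-0.085,0,0.011],
    [-0.099,0,0.015],
    [-0.113,0,0.02],
    [-0.127,0,0.025],
    [-0.141,0,0.031],
    [-0.154,0,0.038],
    [-0.167,0,0.045],
    [-0.18,0,0.052],
  ],
  rotation=[
    [0,0.028,0],
    [0,0.055,0],
    [0,0.082,0],
    [0,0.11,0],
    [0,0.137,0],
    [0,0.164,0],
    [0,0.192,0],
    [0,0.219,0],
    [0,0.246,0],
    [0,0.274,0],
    [0,0.301,0],
    [0,0.328,0],
    [0,0.356,0],
  ],
)

```text
clock: 17.52
tcp_pos: [0.4899, 0.0143, 0.2553]
orientation: [-1.403, 0.844, -0.842]
contact_force: [1.3, 1.4, -2.1]
grip_width: 0.0199
```

```bash
python3 - <<'E'
from h import *
o=now();C=np.array([.582,.062]);M=R.from_rotvec(o['orientation']).as_matrix()
g=(o['tcp_pos']+.155*M[:,1]);d=g[:2]-C;a=np.degrees(np.arctan2(d[1],d[0]));print(np.hypot(*d),a)
arc(.1037,-152,-178,11,90,z=.1005)
E
```

```text
t 17.52 gp [0.4896 0.0141 0.1003] psi -62.1 F [ 1.3  1.4 -2.1] w 0.0199 q [-0.15  0.39 -0.01  2.11  0.01  0.64 -1.25]
0.104092445702737 -152.62019525138754
[[-0.01, -0.001, 0.0], [-0.025, -0.001, 0.001], [-0.039, -0.001, 0.003], [-0.053, -0.001, 0.005], [-0.067, -0.001, 0.007], [-0.081, -0.001, 0.011], [-0.095, -0.001, 0.014], [-0.108, -0.001, 0.019], [-0.122, -0.001, 0.024], [-0.135, -0.001, 0.029], [-0.148, -0.001, 0.035]]
[[0.002, 0.026, 0.0], [0.002, 0.052, 0.0], [0.002, 0.078, 0.0], [0.002, 0.104, 0.0], [0.002, 0.131, 0.0], [0.002, 0.157, 0.0], [0.002, 0.183, 0.0], [0.002, 0.209, 0.0], [0.002, 0.236, 0.0], [0.002, 0.262, 0.0], [0.002, 0.288, 0.0]]
```

Call:
step_arm(
  xyz=[
    [-0.01,0,0],
    [-0.025,0,0.001],
    [-0.039,0,0.003],
    [-0.053,0,0.005],
    [-0.067,0,0.007],
    [-0.081,0,0.011],
    [-0.095,0,0.014],
    [-0.108,0,0.019],
    [-0.122,0,0.024],
    [-0.135,0,0.029],
    [-0.148,0,0.035],
    [-0.148,0,0.035],
    [-0.148,0,0.035],
  ],
  rotation=[
    [0,0.026,0],
    [0,0.052,0],
    [0,0.078,0],
    [0,0.104,0],
    [0,0.131,0],
    [0,0.157,0],
    [0,0.183,0],
    [0,0.209,0],
    [0,0.236,0],
    [0,0.262,0],
    [0,0.288,0],
    [0,0.288,0],
    [0,0.288,0],
  ],
)

```text
clock: 19.15
tcp_pos: [0.4784, 0.0586, 0.2552]
orientation: [-1.229, 1.183, -1.182]
contact_force: [-0.4, 1.8, -1.5]
grip_width: 0.0194
```

```bash
python3 - <<'E'
from h import *
now()
grab('top','top9.png');grab('side','side9.png')
a=cv2.imread('pics/top9.png')[80:230,170:320];b=cv2.imread('pics/side9.png')[110:260,150:300]
cv2.imwrite('pics/c9.png',cv2.resize(np.hstack([a,b]),None,fx=2.6,fy=2.6,interpolation=cv2.INTER_CUBIC))
E
```

```text
t 19.15 gp [0.4781 0.0584 0.1002] psi -87.9 F [-0.4  1.8 -1.5] w 0.0194 q [-0.33  0.38  0.09  2.14 -0.05  0.63 -1.73]
```

View pics/c9.png

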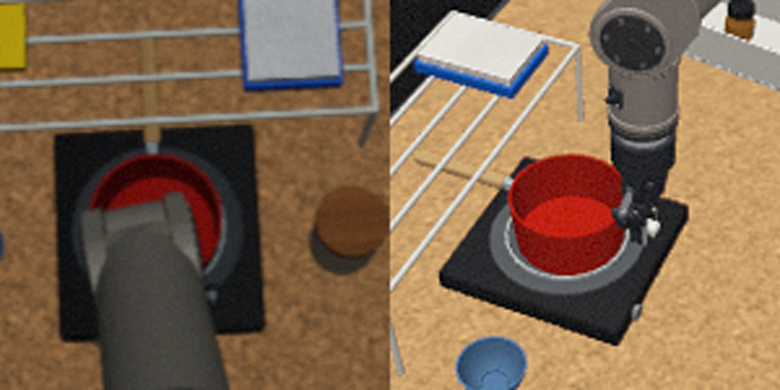

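The handle now points in under the riser (in the top crop it runs from about (152,145) to (148,40)), and the pan is in its ring. Next I release and lift.

Call:
step_arm(
  xyz=[
    [0,0,0],
    [0,0,0],
    [0,0,0],
    [0,0,0],
    [0,0,0],
    [0,-0.08,0],
    [0,-0.2,0],
    [0,-0.35,-0.05],
    [0,-0.5,-0.1],
    [0,-0.5,-0.1],
    [0,-0.5,-0.1],
  ],
  rotation=[
    [0,0,0],
    [0,0,0],
    [0,0,0],
    [0,0,0],
    [0,0,0],
    [0,0,0],
    [0,0,0],
    [0,0,0],
    [0,0,0],
    [0,0,0],
    [0,0,0],
  ],
  grip=0,
)

```text
clock: 20.62
tcp_pos: [0.4485, 0.0576, 0.405]
orientation: [-1.228, 1.183, -1.182]
contact_force: [-0.1, 0.0, -0.3]
grip_width: 0.0857
```

```bash
python3 - <<'E'
from h import *
now()
f=grab('top','top10.png');grab('side','side10.png')
a=cv2.imread('pics/top10.png')[80:230,130:330];b=cv2.imread('pics/side10.png')[110:260,100:300]
cv2.imwrite('pics/c10a.png',cv2.resize(a,None,fx=4,fy=4,interpolation=cv2.INTER_CUBIC))
cv2.imwrite('pics/c10b.png',cv2.resize(b,None,fx=4,fy=4,interpolation=cv2.INTER_CUBIC))
E
```

```text
t 20.62 gp [0.4482 0.0574 0.25  ] psi -87.9 F [-0.1  0.  -0.3] w 0.0857 q [-0.37  0.1   0.11  2.07 -0.01  0.97 -1.79]
```

View pics/c10a.png

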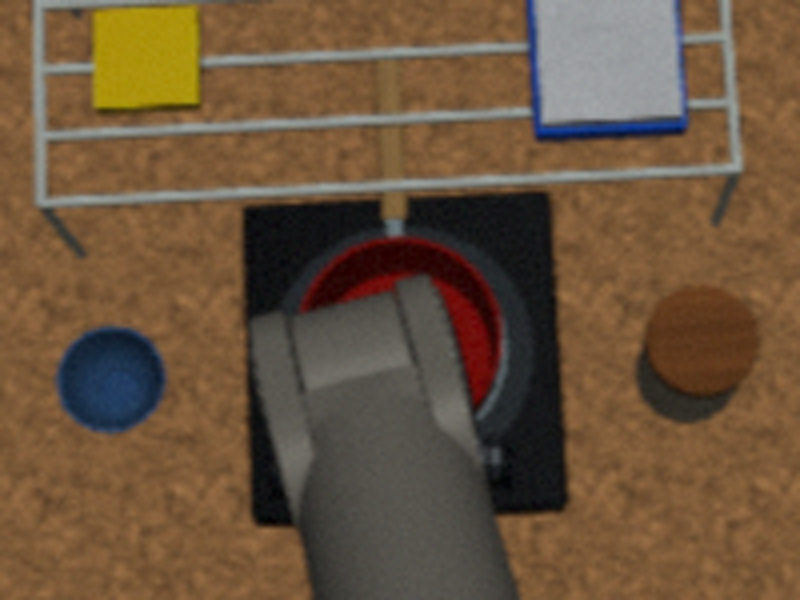

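View pics/c10b.png

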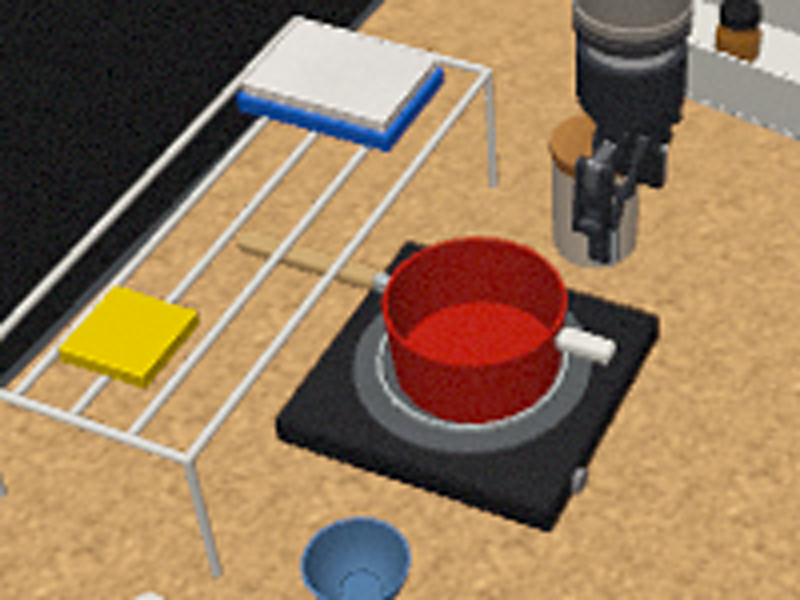

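```bash
python3 - <<'E'
from h import *
f=r.grab_frame('top')
t=onz(f,130+387/4,80+57/4,.107);a=np.radians(2.5);d=t[:2]-[.582,.062];print(t,'inward',d@[np.cos(a),np.sin(a)],'side',d@[-np.sin(a),np.cos(a)])
now();r.hand_in()
E
```

```text
[0.79260962 0.06975917 0.107     ] inward 0.2107476153698722 side -0.0014348778380640498
t 20.77 gp [0.4479 0.0572 0.2491] psi -87.9 F [ 0.8 -0.6 -0. ] w 0.0851 q [-0.37  0.11  0.11  2.07 -0.01  0.97 -1.79]
the job is handed in; nothing more can be done
```

I swung the long handle about 76° round to the bowl side and let go. I then took the pan by its short white grip, turned it about 88° further, released it, lifted clear and handed the job in at about 20.8 s.

- **Handle:** the last top view put the tip about 211 mm inward of the hot plate's centre and about 1 mm off the straight-in line. The requirement is at least 195 mm. The tip was measured partly behind the riser's wires, so take it as good to a few millimetres.
- **Pan:** it looked upright in its ring in both views, but I did not measure its tilt or its distance from the centre.
- **Other things:** the bowl, canister and riser looked unmoved in the last pictures. I did not check the mug, lotion, basket, jar and spatula closely at the end, but the arm did not go near them.
- **Contact:** the gripper was open about 150 mm above the pan's grip, with under 1 N of force reading.

During the first swing the force reading rose to about 7 N upward on the tool, meaning I was pressing the handle down slightly. I raised the tool a little, and the reading fell to about 1 N. No check failed or disagreed with another.

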